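# Index the dial press to the unfinished bush and press it home

## Robot

A 7-joint arm with a two-finger parallel gripper is mounted at the origin on a cart in front of the work surface, level with it; the furniture and walls round the work are solid. World frame = base frame: x ahead of the robot, y to its left, z up, the work surface at z = 0. Lengths are in mm, angles in rad, forces in N, time in s.
With the tool pointing down it reaches from about 400 to 875 mm from the base axis. Payload 19.3 kg.
Tool frame: the origin (TCP) lies between the finger pads; the fingertips stand 14 mm ahead of it and the grasp point (between the pads) lies 5 mm behind it; z points along the fingers, y is the line along which they close (so a half turn about z gives the same grasp; the last joint's range is limited). The gripper opens to 85 mm and grips with 20 to 120 N. Pads are 22 mm wide; open, the fingers measure 114 mm over their backs; the gripper's body (76 mm by 85 mm) begins 54 mm behind the grasp point. The pads swing forward as they close: fully open they stand 13 mm farther back than shut.
Start: joints at [1.175, 0.521, -0.036, 1.599, 0.021, 1.021, -0.113], TCP at [200.014, -592.123, 245.291] pointing down, gripper open.
Joint ranges: [-2.91, 2.91], [-0.3, 2.13], [-1.5, 1.42], [0.17, 2.43], [-1.26, 4.41], [0.16, 1.93], [-2.52, 2.52]. Speed limits (rad/s): [1.89, 1.89, 2.39, 2.39, 3.01, 3.01, 3.01].

## Interface

Orientations are given as a 3x3 rotation matrix whose columns are the frame's x, y, z axes.
In Python, from plant import manip, cam, sensors gives the robot as it stands (manip), with the cameras (cam) and the readings (sensors).
- The arm moves only by the shell command python3 inch.py [FORCE], which reads ROWS from standard input. ROWS is one flat JSON list of numbers that holds 1 to 12 rows one after another, with no inner brackets; each row has 5 numbers: dx, dy, dz in fractions of the full range, 1 being 30 cm, then a turn about the tool's z in normalised numbers (1 is 60 degrees), then the finger opening in mm; each row shifts and turns the commanded pose from where the row before left it, along the tool's axes as they then stand; what a row does not reach is not made up. A row lasts 1/12 s, in which the tool goes at most 41.7 mm and 0.125 rad, less where a joint would pass 70% of its speed; a pose out of reach is approached as far as the arm can. The fingers move at their own pace and stop on an object; FORCE is the grip in N (left out, the last holds). Time passes only in rows, so rows that do not move let the fingers close. It prints the time, the measured TCP pose, the force, the opening and the grip force at its end. Input that does not fit is refused with a message, and nothing moves.
- sensors.read_state(): the state, without advancing time (a new reading comes with each control period).
- cam.grab_frame(name): name is "side" or "top" or "wrist"; returns (picture, depth): 400x640x3 uint8, red, green, blue; 400x640 float32, mm along the optical axis (not along the pixel's ray), 0 where there is no reading.
- cam.get_calibration(name): a dict with "fx", "fy", "cx", "cy" (pixels), "world_from_camera" (4x4, takes a point from camera to world coordinates); the wrist camera has in their place "tool_from_camera" (4x4, takes a point from camera to tool coordinates, whose origin is the TCP and whose axes are the flange's). Camera axes: x right, y up, looking along -z (the intrinsics and any distortion apply to the point x, -y, -z); pixel columns grow to the right and rows downward; lengths in mm; the calibration is good to about 2 mm. A picture is of the moment at which its call begins: read the wrist's pose just before it. get_calibration takes no time and is no camera call.
- manip.sign_off(): hands the job in; it is judged then, once.
The state is a dict: "t": time; "joint_pos": joint angles; "qd": joint speeds; "joint_torque": joint torques, N m; "eef_pos": TCP position; "tool_rot": TCP orientation; "wrist_force": force on the tool from outside, world axes, zero at the start; "moment": the same for the moment, N m; "width": finger opening in mm; "grasp_force": force on a finger pad.
Only numpy, scipy, OpenCV 4.12 (cv2) and the standard library are available. Lean on these libraries where they do the work, as an engineer would, in place of code of your own. Each camera call takes 0.05 s, during which the arm holds its last target. There are 200 camera calls.

## Task

On the dial press one of the four bronze bushes still stands proud of its seat. With the fingertip push the dial round by its upright tabs until that bush clicks in right under the ram, then push the black palm knob down until the bush is fully home, flush with its seat, and let the ram come up again. Only push, and lightly: do not grip the dial, do not touch the proud bush itself or pull it out, do not bring the ram down on any other station, and leave the loose things round the press where they are.

Things in the scene. Friction and masses are not known exactly. Their poses are not given: they have to be found in the camera images.
- press: dial press, fixed to the bench. Base 236 x 150 x 18 mm; column 102 to 144 mm behind the dial's axis; from it a head 46 to 50 mm wide overhangs the back half of the dial, 117 to 186 mm above the bench, its front end 20 mm behind the axis. Origin: on the bench, on the dial's vertical axis. x axis: from there to the ram (45 mm away) and the column, away from the robot give or take some yaw; z up.
- dial_centre (a point): top of the dial's centre nut, on the axis, 66 mm above the bench. The dial: a steel plate 136 mm across, its top 58 mm above the bench, with four round seats 42 mm across, a quarter turn apart, centred 45 mm from the axis, tops 72 mm above the bench, each holding a bronze bush 24 mm across. A steel block in front, 44 mm high, holds a sprung ball that clicks in at each station.
- dial (a joint): angle of the dial (rad), anticlockwise seen from above; 0, or any whole number of turns, puts the proud bush under the ram. No end stops. It clicks in at each quarter turn: within about 4 degrees the ball draws it in and holds it. To leave or enter a click takes about 4 N at a tab, between clicks about 1 N, and it stops where it is left. It starts at any angle, mostly between clicks.
- bush_top (a point): centre of the top face of the one bush that stands proud of its seat: at the start 12 mm above the seat, 84 mm above the bench; the other three are flush. It turns with the dial.
- bush (a joint): how far that bush has been pressed in (m): 0 at the start (12 mm proud), 0.012 fully home and flush with its seat, where it stops; negative if pulled out. It slides stiffly, takes about 6 N and stays where it is left.
- tab_1 (a point): middle of the top edge of finger tab 1 of 4 (all alike, a quarter turn apart, midway between stations). A tab is an upright steel paddle on the dial's rim: 22 mm along the radius (72 to 94 mm from the dial's axis), 9 mm thick, flat sides facing round the rim, from 47 to 88 mm above the bench; its upper 30 mm stand clear of the plate. This point: 83 mm from the axis, 88 mm above the bench.
- tab_2 (a point): middle of the top edge of finger tab 2 of 4 (all alike, a quarter turn apart, midway between stations). A tab is an upright steel paddle on the dial's rim: 22 mm along the radius (72 to 94 mm from the dial's axis), 9 mm thick, flat sides facing round the rim, from 47 to 88 mm above the bench; its upper 30 mm stand clear of the plate. This point: 83 mm from the axis, 88 mm above the bench.
- tab_3 (a point): middle of the top edge of finger tab 3 of 4 (all alike, a quarter turn apart, midway between stations). A tab is an upright steel paddle on the dial's rim: 22 mm along the radius (72 to 94 mm from the dial's axis), 9 mm thick, flat sides facing round the rim, from 47 to 88 mm above the bench; its upper 30 mm stand clear of the plate. This point: 83 mm from the axis, 88 mm above the bench.
- tab_4 (a point): middle of the top edge of finger tab 4 of 4 (all alike, a quarter turn apart, midway between stations). A tab is an upright steel paddle on the dial's rim: 22 mm along the radius (72 to 94 mm from the dial's axis), 9 mm thick, flat sides facing round the rim, from 47 to 88 mm above the bench; its upper 30 mm stand clear of the plate. This point: 83 mm from the axis, 88 mm above the bench.
- knob_top (a point): centre of the flat top (34 mm across) of the black palm knob on the ram, 48 mm across, above the press head; 246 mm above the bench when the ram is up.
- ram_foot (a point): centre of the ram's flat lower face, 30 mm across, straight below the knob; 94 mm above the bench when the ram is up.
- ram (a joint): how far the ram is down (m): 0 up, at rest; its foot meets the proud bush at 0.010 and a seat at 0.022, where the bush is flush and the ram stops. A spring lifts it again when let go: 3 N to start it, 6 N at the bottom, about 13 N in all while pressing the bush.
- bronze_bush: a loose plain bronze bush 52 mm across and 45 mm tall, standing on the bench right of the press; origin under its centre. A bystander.
- ball_bearing: a loose ball bearing 62 mm across and 16 mm thick, lying flat right of the press; origin under its centre. A bystander.
- spur_gear: a loose spur gear 65 mm across and 26 mm tall, lying left of the press; origin under its centre. A bystander.
- shaft_stub: a stepped steel shaft 140 mm long and 27 mm thick, lying on the bench left of the press; origin on its underside. A bystander.
- vernier_caliper: a vernier caliper 190 mm long and 12 mm thick, lying on the bench in front right of the press; origin on its underside. A bystander.
- spanner_13: a combination spanner 180 mm long and 7 mm thick, lying on the bench left of the press; origin on its underside. A bystander.

How it is judged:
By the outcome, as a careful person would: the job done as asked, in the order asked, and still so for the second after the job is handed in, with the robot touching nothing.
It also fails if it takes over 61 s, if anything falls off the work surface, if the arm or the gripper's body presses on something with over 40 N, if the wrist force passes 120 N, or if a joint passes its speed limit or range.

## Working session

There is one attempt and no reset: what is moved stays moved. The work goes in short steps, Python scripts to look and compute and a shell command to move; the robot and the scene stay as the last step left them, time stands still between calls to the robot, and variables do not carry over. Pictures are saved under pics/ and viewed, at most 10 in all, crops included, and the job is handed in when it is done.

```bash
ls; mkdir -p pics; cat > h.py <<'E'
import numpy as np, cv2
from plant import manip, cam, sensors
def pts(name):
    s=sensors.read_state(); c=cam.get_calibration(name); im,d=cam.grab_frame(name)
    v,u=np.mgrid[0:400,0:640]
    P=np.stack([(u-c["cx"])/c["fx"]*d,-(v-c["cy"])/c["fy"]*d,-d,np.ones_like(d)],-1)
    if "world_from_camera" in c: T=np.array(c["world_from_camera"])
    else:
        W=np.eye(4);W[:3,:3]=s["tool_rot"];W[:3,3]=s["eef_pos"];T=W@np.array(c["tool_from_camera"])
    P=(P@T.T)[...,:3]; P[d<=0]=np.nan
    return im,P
def save(n,im): cv2.imwrite("pics/"+n+".png",im[...,::-1])
E
python3 - <<'E'
from h import *
for n in("top","side"):
    c=cam.get_calibration(n);print({k:(np.round(v,2).tolist() if not isinstance(v,str) else v) for k,v in c.items()})
    im,P=pts(n);np.save(n+".npy",P);save(n,im)
s=sensors.read_state();print(np.round(s["tool_rot"],3).tolist(),s["t"],s["width"],np.round(s["eef_pos"]))
E
```

```text
inch.py
pics
plant.py
{'fx': 458.64, 'fy': 458.64, 'cx': 309.12, 'cy': 199.21, 'world_from_camera': [[-0.02, 0.99, -0.15, 359.16], [-1.0, -0.02, -0.01, 131.3], [-0.01, 0.15, 0.99, 1352.85], [0.0, 0.0, 0.0, 1.0]]}
{'fx': 380.97, 'fy': 380.97, 'cx': 323.42, 'cy': 204.26, 'world_from_camera': [[-0.96, 0.14, -0.26, 338.81], [-0.29, -0.5, 0.82, 883.53], [-0.02, 0.86, 0.51, 606.22], [0.0, 0.0, 0.0, 1.0]]}
[[0.947, 0.32, -0.0], [0.32, -0.947, 0.001], [-0.0, -0.001, -1.0]] 0.1 85.4174350975243 [ 200. -592.  245.]
```

View pics/top.png

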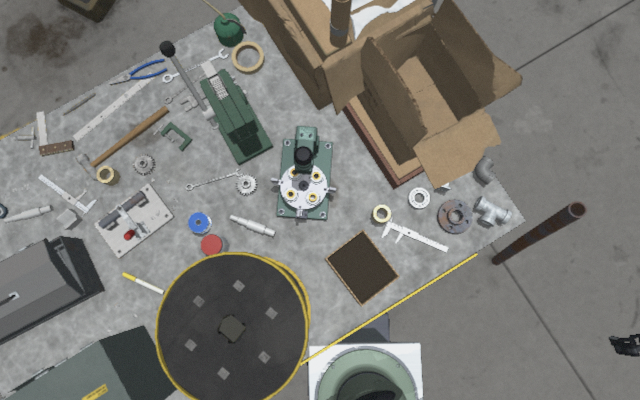

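View pics/side.png

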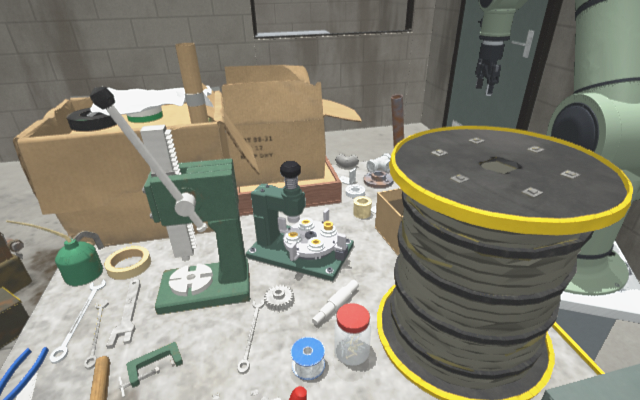

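The top view shows the press at about (303,185), with the dial in front of its column and a cable reel to the lower left. In the side view the press is at about (300,230). I'll zoom in and measure.

```bash
python3 - <<'E'
from h import *
a=cv2.imread("pics/top.png")[115:230,255:350];b=cv2.imread("pics/side.png")[150:285,235:365]
a=cv2.resize(a,None,fx=4.2,fy=4.2,interpolation=2);b=cv2.resize(b,(int(130*3.0),int(135*3.0)),interpolation=2)
o=np.zeros((max(a.shape[0],b.shape[0]),a.shape[1]+b.shape[1],3),np.uint8);o[:a.shape[0],:a.shape[1]]=a;o[:b.shape[0],a.shape[1]:]=b
cv2.imwrite("pics/zoom.png",o);print(o.shape)
P=np.load("top.npy")
def show(n,m):
    q=P[m];print(n,len(q),np.round(q.mean(0),1),np.round(q.min(0)),np.round(q.max(0)))
R=np.zeros((400,640),bool);R[115:230,265:345]=1
z=P[...,2]
for lo,hi in((235,262),(175,196),(79,96),(66,77),(52,63),(10,25)): show((lo,hi),R&(z>lo)&(z<hi))
m=R&(z>78)&(z<96)
n,l,st,c=cv2.connectedComponentsWithStats(m.astype(np.uint8))
for i in range(1,n):
    if st[i,4]>2: show(tuple(np.round(c[i])),l==i)
for u,v in((240,330),(420,170),(345,100),(390,260),(260,20)): print(u,v,np.round(P[v,u]))
E
```

```text
(483, 789, 3)
(235, 262) 260 [641.1 156.1 243.3] [620. 134. 235.] [667. 179. 251.]
(175, 196) 47 [629.5 155.3 180.7] [618. 132. 175.] [715. 174. 188.]
(79, 96) 129 [582.5 152.3  85.7] [507.  69.  79.] [729. 252.  96.]
(66, 77) 406 [598.3 161.6  71.1] [506.  75.  66.] [729. 250.  77.]
(52, 63) 1001 [587.9 161.7  58. ] [506.  71.  52.] [711. 251.  63.]
(10, 25) 1565 [627.6 156.7  17.7] [479.  74.  10.] [774. 277.  25.]
(np.float64(296.0), np.float64(145.0)) 3 [710.1 180.8  86.2] [710. 180.  79.] [710. 183.  91.]
(np.float64(316.0), np.float64(148.0)) 9 [700.1 123.7  87.2] [697. 117.  79.] [705. 129.  96.]
(np.float64(275.0), np.float64(179.0)) 26 [612.5 241.2  86.4] [608. 232.  80.] [618. 252.  93.]
(np.float64(333.0), np.float64(189.0)) 27 [582.5  79.1  84.9] [577.  69.  80.] [588.  89.  90.]
(np.float64(312.0), np.float64(197.0)) 41 [560.7 135.9  83.8] [549. 126.  78.] [572. 146.  93.]
(np.float64(298.0), np.float64(213.0)) 24 [516.4 175.7  87.1] [507. 171.  78.] [528. 180.  92.]
240 330 [236. 294. 353.]
420 170 [ 633. -170.   77.]
345 100 [799.  45. 198.]
390 260 [383. -86.   2.]
260 20 [1051.  272.  165.]
```

View pics/zoom.png

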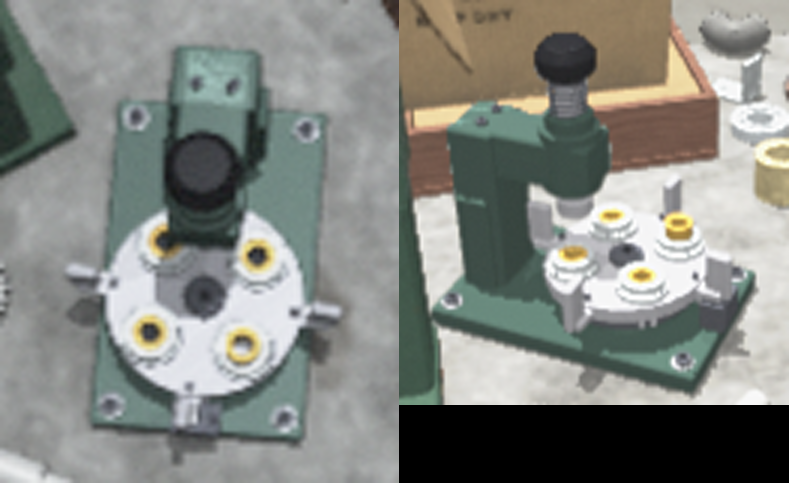

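The proud bush is at front right, near (561,136,84) in world coordinates. Tabs sit at front, left and right, with the knob over (641,156). Next I'll refine the centre, the yaw and the angles, and work out the approach.

```bash
python3 - <<'E'
from h import *
from scipy.optimize import least_squares
P=np.load("top.npy");z=P[...,2]
R=np.zeros((400,640),bool);R[115:230,265:345]=1
b=P[R&(z>12)&(z<24)][:,:2].astype(np.float32)
r=cv2.minAreaRect(b);print("rect",r)
T={"L":(612.5,241.2),"R":(582.5,79.1),"F":(516.4,175.7)}
base={"L":80,"R":-100,"F":170}
q=np.array(list(T.values()));k=np.radians([0,180,90])
f=lambda p:np.concatenate([p[0]+83*np.cos(p[2]+k)-q[:,0],p[1]+83*np.sin(p[2]+k)-q[:,1]])
s=least_squares(f,[597,160,1.4]);print("fit",s.x[:2],np.degrees(s.x[2]),np.round(s.fun,1))
cx,cy=s.x[:2]
d=np.array([560.7,135.9])-[cx,cy];print("bush",np.hypot(*d),np.degrees(np.arctan2(d[1],d[0])))
m=R&(z>240)&(z<252);kk=P[m];print("knobtop",kk.mean(0),len(kk));d=kk.mean(0)[:2]-[cx,cy];print(np.hypot(*d),np.degrees(np.arctan2(d[1],d[0])))
n=P[R&(np.hypot(P[...,0]-cx,P[...,1]-cy)<9)&(z>55)&(z<75)];print("nut",n.mean(0),len(n))
st=sensors.read_state();p0=st["eef_pos"];M=np.array(st["tool_rot"])
a=np.radians(152);tgt=np.array([cx+88*np.cos(a),cy+88*np.sin(a),150])
via=np.array([440,-150,260])
print("tgt",tgt,"via tool",M.T@(via-p0),"via->tgt",M.T@(tgt-via))
E
```

```text
rect ((625.6550903320312, 175.66336059570312), (200.9723358154297, 295.520263671875), 89.52042388916016)
fit [597.66320715 160.2546888 ] 79.42249262441977 [ 0.4 -0.1 -0.3  0.6 -0.4 -0.2]
bush 44.26544418634405 -146.61951094784553
knobtop [641.58328984 156.35114702 244.64483426] 209
44.09321152417074 -5.079005261198938
nut [597.8037066  160.54134127  64.55778922] 30
tgt [519.96381898 201.56818632 150.        ] via tool [ 368.84806363 -341.79979397  -14.88445829] via->tgt [ 188.2761029  -307.37039572  110.3175004 ]
```

Units first: shifts go in shares of 30 cm and turns go in shares of 60 degrees. So 27 mm / 300 = 0.09, -25 mm / 300 = -0.0833.

```bash
echo '[0.09, -0.0833, -0.0033, 0, 0, 0.09, -0.0833, -0.0033, 0, 0, 0.09, -0.0833, -0.0033, 0, 0, 0.09, -0.0833, -0.0033, 0, 0, 0.09, -0.0833, -0.0033, 0, 0, 0.09, -0.0833, -0.0033, 0, 0, 0.09, -0.0833, -0.0033, 0, 0, 0.09, -0.0833, -0.0033, 0, 0, 0.09, -0.0833, -0.0033, 0, 0, 0.09, -0.0833, -0.0033, 0, 0, 0.09, -0.0833, -0.0033, 0, 0, 0.09, -0.0833, -0.0033, 0, 0]' | python3 inch.py 20
cat > go.py <<'E'
# go.py phi radius z : tool-frame offset to a pose at world angle phi (deg) round the dial axis, tool x pointing inward
import sys;from h import *
phi,r,z=map(float,sys.argv[1:4]);s=sensors.read_state();M=np.array(s["tool_rot"]);a=np.radians(phi)
t=np.array([597.7+r*np.cos(a),160.3+r*np.sin(a),z])
want=a+np.pi;cur=np.arctan2(M[1,0],M[0,0]);dy=(cur-want+np.pi)%(2*np.pi)-np.pi
print("tool d",np.round(M.T@(t-s["eef_pos"]),1),"turn",round(dy,3),"pos",np.round(s["eef_pos"],1),"F",np.round(s["wrist_force"],1),"t",round(s["t"],2),"q",np.round(s["joint_pos"],2),"w",round(s["width"],1))
d=np.array(s["eef_pos"][:2])-[597.7,160.3];print("now phi",round(np.degrees(np.arctan2(d[1],d[0])),1),"r",round(np.hypot(*d),1))
E
python3 go.py 152 88 170
```

```text
t: 1.1
eef_pos: [411.3, -202.5, 257.4]
tool_rot: [[0.947, 0.32, -0.0], [0.32, -0.947, -0.0], [-0.0, 0.0, -1.0]]
wrist_force: [0.8, -1.0, -0.6]
width: 0.1
grasp_force: 0.0
tool d [ 232.2 -348.1   87.3] turn 0.814 pos [ 411.3 -202.5  257.4] F [ 0.8 -1.  -0.6] t 1.1 q [ 0.51  0.25 -0.22  2.    0.07  0.9  -0.99] w 0.1
now phi -117.2 r 407.9
```

To row units: -29 mm / 300 = -0.0967, 19 mm / 300 = 0.0633.

```bash
echo '[0.0633, -0.0967, 0.0067, 0, 0, 0.0633, -0.0967, 0.0067, 0, 0, 0.0633, -0.0967, 0.0067, 0, 0, 0.0633, -0.0967, 0.0067, 0, 0, 0.0633, -0.0967, 0.0067, 0, 0, 0.0633, -0.0967, 0.0067, 0, 0, 0.0633, -0.0967, 0.0067, 0, 0, 0.0633, -0.0967, 0.0067, 0, 0, 0.0633, -0.0967, 0.0067, 0, 0]' | python3 inch.py | head -2
python3 go.py 152 88 170; python3 -c "
from h import *
im,P=pts('top');im2,Q=pts('side')
z=P[...,2];m=z>420;print('arm top cam pts',m.sum())
o=np.hstack([cv2.resize(im[60:400,120:460],(400,400)),cv2.resize(im2[0:400,200:600],(400,400))]);save('arm',o)"
```

```text
t: 1.85
eef_pos: [489.5, 99.4, 239.1]
tool d [ 61.6 -87.1  69.1] turn 0.814 pos [489.5  99.4 239.1] F [ 1.1 -0.9  0.2] t 1.85 q [-0.03  0.35 -0.37  1.92  0.16  0.9  -1.72] w 0.2
now phi -150.6 r 124.2
arm top cam pts 21918
```

View pics/arm.png

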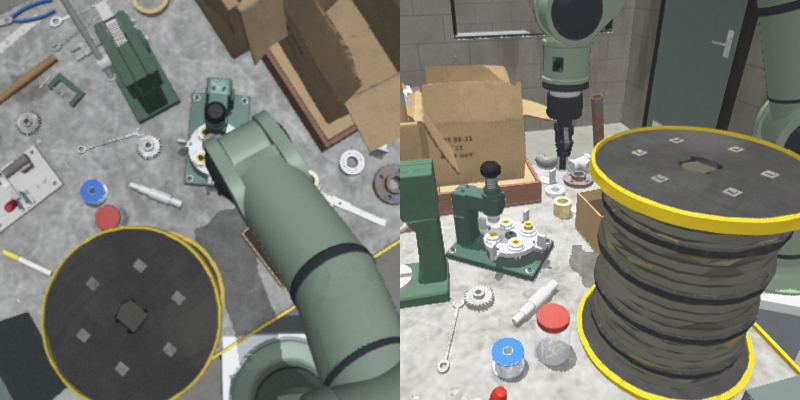

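The arm sits high over the workspace, well clear of the reel at lower left in the top panel. The last joint is short of range for that orientation, so I'll turn the tool a quarter turn and push with its -x side (y inward).

To row units: -11 mm / 300 = -0.0367, -10 mm / 300 = -0.0333, -0.06 rad / 1.0472 = -0.0573.

```bash
sed -i 's/want=a+np.pi;/want=a-np.pi\/2;/' go.py
echo '[0.0267, -0.0367, 0, -0.0955, 0, 0.0267, -0.0367, 0, -0.0955, 0, 0.0267, -0.0367, 0, -0.0955, 0, 0.0267, -0.0367, 0, -0.0955, 0, 0.0267, -0.0333, 0, -0.0955, 0, 0.0267, -0.0333, 0, -0.0955, 0, 0, 0, 0, -0.0955, 0, 0, 0, 0, -0.0573, 0, 0, 0, 0, 0, 0]' | python3 inch.py | head -2; python3 go.py 152 90 130
```

```text
t: 2.7
eef_pos: [495.0, 176.5, 239.0]
tool d [ 33.9   8.6 109. ] turn 0.007 pos [495.  176.5 239. ] F [-0.   0.   0.2] t 2.7 q [-0.04  0.42 -0.55  1.85  0.26  0.95 -1.18] w 0.3
now phi 171.1 r 104.0
```

```bash

echo '[0.0367, 0.01, 0.0333, 0, 0, 0.0367, 0.01, 0.0667, 0, 0, 0.04, 0.0083, 0.0667, 0, 0, 0, 0, 0.0667, 0, 0, 0, 0, 0.0667, 0, 0, 0, 0, 0.0633, 0, 0, 0, 0, 0, 0, 0]' | python3 inch.py | head -2; python3 go.py 152 90 77
```

```text
t: 3.28
eef_pos: [517.0, 201.7, 127.1]
tool d [ 1.5  0.9 50.1] turn 0.001 pos [517.  201.7 127.1] F [-1.1 -0.  -0.8] t 3.28 q [-0.14  0.61 -0.48  1.86  0.39  0.77 -1.31] w -0.1
now phi 152.8 r 90.7
```

To row units: 13 mm / 300 = 0.0433, 12 mm / 300 = 0.04.

```bash

echo '[0.0033, 0.0033, 0.0433, 0, 0, 0, 0, 0.0433, 0, 0, 0, 0, 0.04, 0, 0, 0, 0, 0.04, 0, 0, 0, 0, 0, 0, 0, 0, 0, 0, 0, 0]' | python3 inch.py; python3 go.py 152 90 77
```

```text
t: 3.78
eef_pos: [519.5, 203.2, 79.8]
tool_rot: [[0.466, 0.885, -0.001], [0.885, -0.466, -0.0], [-0.001, -0.001, -1.0]]
wrist_force: [0.7, 0.2, 0.1]
width: 0.4
grasp_force: 0.0
tool d [-1.2 -0.8  2.8] turn 0.004 pos [519.5 203.2  79.8] F [0.7 0.2 0.1] t 3.78 q [-0.17  0.68 -0.44  1.88  0.44  0.68 -1.35] w 0.4
now phi 151.2 r 89.2
```

To row units: -4.5 mm / 300 = -0.015, 0.1 mm / 300 = 0.0003, -0.05 rad / 1.0472 = -0.0477.

```bash

echo '[-0.015, 0.0003, 0, -0.0477, 0, -0.015, 0.0003, 0, -0.0477, 0, -0.015, 0.0003, 0, -0.0477, 0, -0.015, 0.0003, 0, -0.0477, 0, -0.015, 0.0003, 0, -0.0477, 0, -0.015, 0.0003, 0, -0.0477, 0, -0.015, 0.0003, 0, -0.0477, 0, -0.015, 0.0003, 0, -0.0477, 0]' | python3 inch.py|grep force; python3 go.py 180 90 77;echo '[-0.015, 0.0003, 0, -0.0477, 0, -0.015, 0.0003, 0, -0.0477, 0, -0.015, 0.0003, 0, -0.0477, 0, -0.015, 0.0003, 0, -0.0477, 0]' | python3 inch.py|grep force; python3 go.py 186 90 77
```

```text
wrist_force: [1.0, 1.8, -1.6]
grasp_force: 1.2
tool d [-9.1 -1.7  4.1] turn -0.083 pos [510.2 169.3  81.1] F [ 1.   1.8 -1.6] t 4.45 q [-0.04  0.67 -0.54  1.93  0.54  0.68 -0.99] w 0.2
now phi 174.2 r 88.0
wrist_force: [0.3, 1.7, -0.8]
grasp_force: 1.2
tool d [-0.1 -2.3  4.2] turn 0.013 pos [510.5 151.3  81.2] F [ 0.3  1.7 -0.8] t 4.78 q [ 0.03  0.68 -0.59  1.95  0.58  0.69 -0.8 ] w -0.1
now phi -174.1 r 87.7
```

To row units: -4.5 mm / 300 = -0.015, 0.5 mm / 300 = 0.0017, -0.05 rad / 1.0472 = -0.0477.

```bash

echo '[-0.015, 0, 0, -0.0477, 0, -0.015, 0, 0.0017, -0.0477, 0, -0.015, 0, 0.0017, -0.0477, 0, -0.015, 0.0003, 0.0017, -0.0477, 0, -0.015, 0.0003, 0.0017, -0.0477, 0, -0.015, 0.0003, 0, -0.0477, 0, -0.015, 0.0003, 0, -0.0477, 0, -0.015, 0.0003, 0, -0.0477, 0, -0.015, 0.0003, 0, -0.0477, 0, -0.015, 0.0003, 0, -0.0477, 0, -0.015, 0.0003, 0, -0.0477, 0, -0.015, 0.0003, 0, -0.0477, 0]' | python3 inch.py|grep force; python3 go.py 220 90 79;echo '[-0.015, 0.0003, 0, -0.0477, 0, -0.015, 0.0003, 0, -0.0477, 0, -0.015, 0.0003, 0, -0.0477, 0, -0.015, 0.0003, 0, -0.0477, 0, -0.015, 0.0003, 0, -0.0477, 0, -0.015, 0.0003, 0, -0.0477, 0, -0.015, 0.0003, 0, -0.0477, 0, -0.015, 0.0003, 0, -0.0477, 0, 0, 0, 0, 0, 0]' | python3 inch.py|grep force; python3 go.py 244 90 79
```

```text
wrist_force: [-1.3, 2.3, 0.9]
grasp_force: 1.2
tool d [ 1.9 -1.9  0.1] turn 0.019 pos [531.4 102.3  79.1] F [-1.3  2.3  0.9] t 5.78 q [ 0.22  0.74 -0.73  1.92  0.71  0.76 -0.2 ] w 0.2
now phi -138.8 r 88.1
wrist_force: [-0.7, -0.1, 0.7]
grasp_force: 0.0
tool d [ 1.5 -1.1 -0.2] turn -0.001 pos [560.1  79.7  78.8] F [-0.7 -0.1  0.7] t 6.53 q [ 0.31  0.8  -0.82  1.85  0.77  0.85  0.21] w 0.0
now phi -115.0 r 88.9
```

To row units: -30 mm / 300 = -0.1, -20 mm / 300 = -0.0667.

```bash

echo '[0.02, 0, 0, 0, 0, 0.0067, 0, -0.0467, 0, 0, 0, 0, -0.1, 0, 0, 0, 0, -0.1, 0, 0, 0, 0, -0.0667, 0, 0]' | python3 inch.py|head -2; python3 go.py 147 90 150; python3 - <<'E'
from h import *
im,P=pts("side");im2,Q=pts("top");im3,W=pts("wrist")
save("mid",np.hstack([cv2.resize(im[170:280,235:365],(390,330)),cv2.resize(im3,(400,330))]))
for n,X in(("side",P),("top",Q),("wrist",W)):
    d=X[...,:2]-[597.7,160.3];r=np.hypot(d[...,0],d[...,1]);m=(r>70)&(r<96)&(X[...,2]>80)&(X[...,2]<92)
    a=np.degrees(np.arctan2(d[...,1],d[...,0]))[m];h,e=np.histogram(a,36,(-180,180));print(n,[(int(x),int(c)) for x,c in zip(e,h) if c>2])
E
```

```text
t: 6.95
eef_pos: [551.8, 84.7, 175.8]
tool d [81.5 98.8 25.8] turn 1.691 pos [551.8  84.7 175.8] F [ 1.  -0.2  0.4] t 6.95 q [ 0.38  0.66 -0.93  1.81  0.63  0.99  0.3 ] w -0.2
now phi -121.3 r 88.4
side [(-110, 19), (-20, 11), (-10, 21), (70, 29), (150, 6), (160, 33)]
top [(70, 23), (160, 25)]
wrist [(-110, 334), (70, 551), (160, 607)]
```

View pics/mid.png

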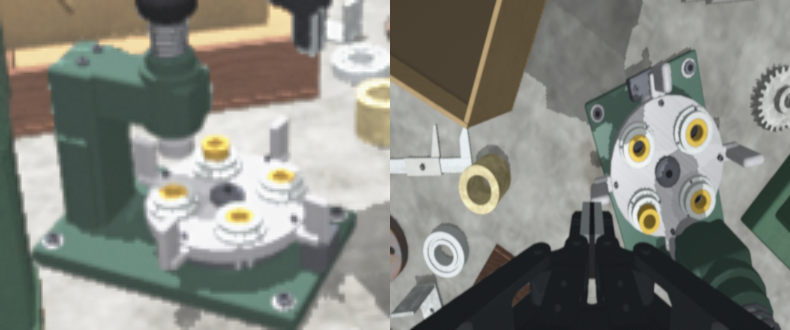

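The proud bush is now back right (side crop (215,145)), with one tab back at the front. Next I return to the front-left start pose.

To row units: 25 mm / 300 = 0.0833, 24 mm / 300 = 0.08, 0.12 rad / 1.0472 = 0.1146.

```bash

echo '[0.0667, 0.0833, 0.0167, 0, 0, 0.0667, 0.0833, 0.0233, 0, 0, 0.0667, 0.0833, 0.0233, 0, 0, 0.0667, 0.08, 0.0233, 0, 0, 0, 0, 0, 0.1146, 0, 0, 0, 0, 0.1146, 0, 0, 0, 0, 0.1146, 0, 0, 0, 0, 0.1146, 0, 0, 0, 0, 0.1146, 0, 0, 0, 0, 0.1146, 0, 0, 0, 0, 0.1146, 0, 0, 0, 0, 0.1146, 0]' | python3 inch.py|head -2; echo '[0, 0, 0, 0.1146, 0, 0, 0, 0, 0.1146, 0, 0, 0, 0, 0.1146, 0, 0, 0, 0, 0.1146, 0, 0, 0, 0, 0.1146, 0, 0, 0, 0, 0.1146, 0, 0, 0, 0, 0, 0]' | python3 inch.py|head -2; python3 go.py 147 90 79; python3 - <<'E'
from h import *
for n in("wrist","top"):
    im,X=pts(n)
    d=X[...,:2]-[597.7,160.3];r=np.hypot(d[...,0],d[...,1]);m=(r>74)&(r<92)&(X[...,2]>84)&(X[...,2]<93)
    a=np.degrees(np.arctan2(d[...,1],d[...,0]))[m]
    for c in(-100,80,168): 
        k=abs(a-c)<14; print(n,c,k.sum(),np.median(a[k]) if k.any() else None)
E
```

```text
t: 8.1
eef_pos: [523.0, 207.8, 146.1]
t: 8.68
eef_pos: [523.1, 208.0, 146.3]
tool d [ 0.7 -1.4 67.3] turn 0.004 pos [523.1 208.  146.3] F [ 0.1 -0.4  0.1] t 8.68 q [-0.14  0.59 -0.49  1.83  0.37  0.81 -1.38] w -0.0
now phi 147.4 r 88.6
wrist -100 156 -103.35171785515755
wrist 80 602 75.82167520430298
wrist 168 34 160.90911035091557
top -100 13 -103.7313112385526
top 80 0 None
top 168 0 None
```

To row units: 15 mm / 300 = 0.05, 14 mm / 300 = 0.0467.

```bash

echo '[0, -0.0033, 0.05, 0, 0, 0, 0, 0.05, 0, 0, 0, 0, 0.0467, 0, 0, 0, 0, 0.04, 0, 0, 0, 0, 0.0333, 0, 0, 0, 0, 0, 0, 0]' | python3 inch.py|head -2;
echo '[-0.015, 0.0003, 0, -0.0477, 0, -0.015, 0.0003, 0, -0.0477, 0, -0.015, 0.0003, 0, -0.0477, 0, -0.015, 0.0003, 0, -0.0477, 0, -0.015, 0.0003, 0, -0.0477, 0, -0.015, 0.0003, 0, -0.0477, 0, -0.015, 0.0003, 0, -0.0477, 0, -0.015, 0.0003, 0, -0.0477, 0, -0.015, 0, 0, -0.0477, 0, -0.015, 0, 0, -0.0477, 0, -0.015, 0, 0, -0.0477, 0, -0.015, 0, 0, -0.0477, 0]' | python3 inch.py|grep force; python3 go.py 208 90 79
```

```text
t: 9.28
eef_pos: [522.0, 208.0, 78.5]
wrist_force: [0.7, 2.9, -0.2]
grasp_force: 1.1
tool d [-39.8   7.7   2.1] turn -0.45 pos [509.  157.5  81.1] F [ 0.7  2.9 -0.2] t 10.28 q [ 0.02  0.68 -0.59  1.94  0.58  0.69 -0.9 ] w -0.1
now phi -178.2 r 88.8
```

To row units: -4.5 mm / 300 = -0.015, -3.6 mm / 300 = -0.012, -0.05 rad / 1.0472 = -0.0477.

```bash

echo '[-0.015, 0.0003, 0.0017, -0.0477, 0, -0.015, 0.0003, 0.0017, -0.0477, 0, -0.015, 0.0003, 0.0017, -0.0477, 0, -0.015, 0.0003, 0.0017, -0.0477, 0, -0.015, 0.0003, 0, -0.0477, 0, -0.012, 0.0003, 0, -0.0382, 0, -0.009, 0, 0, -0.0286, 0, -0.009, 0, 0, -0.0286, 0, -0.006, 0, 0, -0.0191, 0, 0, 0, 0, 0, 0]' | python3 inch.py|grep force; python3 go.py 208 90 79
```

```text
wrist_force: [-0.1, 0.1, -0.2]
grasp_force: 0.0
tool d [-6.8 -0.4 -0.3] turn -0.083 pos [515.9 124.5  78.7] F [-0.1  0.1 -0.2] t 11.12 q [ 0.14  0.71 -0.68  1.95  0.67  0.72 -0.54] w 0.2
now phi -156.3 r 89.3
```

To row units: -1.8 mm / 300 = -0.006, -0.9 mm / 300 = -0.003, -0.02 rad / 1.0472 = -0.0191.

```bash

echo '[-0.006, 0, 0, -0.0191, 0, -0.006, 0, 0, -0.0191, 0, -0.006, 0, 0, -0.0191, 0, -0.003, 0, 0, -0.0095, 0]' | python3 inch.py|grep force; python3 go.py 208 90 79; echo '[0, 0, 0, 0, 0, 0, 0, 0, 0, 0]' | python3 inch.py | grep force;python3 go.py 208 90 79
```

```text
wrist_force: [-0.6, 0.3, -1.1]
grasp_force: 0.0
tool d [-0.4 -0.3 -0.7] turn -0.012 pos [518.3 118.6  78.3] F [-0.6  0.3 -1.1] t 11.45 q [ 0.16  0.71 -0.7   1.94  0.68  0.73 -0.46] w 0.1
now phi -152.3 r 89.7
wrist_force: [-0.1, -0.2, -0.8]
grasp_force: 0.0
tool d [-0.7 -0.3 -0.8] turn -0.014 pos [518.2 118.8  78.2] F [-0.1 -0.2 -0.8] t 11.62 q [ 0.16  0.71 -0.7   1.94  0.68  0.73 -0.47] w 0.1
now phi -152.5 r 89.7
```

To row units: -35 mm / 300 = -0.1167, -30 mm / 300 = -0.1.

```bash

echo '[0.02, 0, 0, 0, 0, 0.0067, -0.0067, -0.0467, 0, 0, 0, -0.01, -0.1167, 0, 0, 0, -0.01, -0.1167, 0, 0, 0, -0.01, -0.1167, 0, 0, 0, -0.01, -0.1167, 0, 0, 0, -0.01, -0.1, 0, 0, 0, 0, -0.0833, 0, 0, 0, 0, 0, 0, 0, 0, 0, 0, 0, 0]' | python3 inch.py|head -2; python3 - <<'E'
from h import *
C={}
for n in("wrist","side","top"):
    im,X=pts(n);C[n]=im;np.save("m_"+n,X)
    d=X[...,:2]-[597.7,160.3];r=np.hypot(d[...,0],d[...,1]);m=(r>72)&(r<93)&(X[...,2]>82)&(X[...,2]<93)
    a=np.degrees(np.arctan2(d[...,1],d[...,0]))[m]
    for c in(-140.1,-50.1,39.9,129.9): 
        k=abs(a-c)<14; print(n,c,k.sum(),np.median(a[k]) if k.any() else None)
s=sensors.read_state();M=np.array(s["tool_rot"]);print("knob tool d",M.T@(np.array([642.,156.2,280])-s["eef_pos"]),np.round(s["wrist_force"],1),s["joint_pos"])
save("click",np.hstack([cv2.resize(C["side"][150:280,235:365],(390,390)),cv2.resize(C["wrist"],(400,390))]))
E
```

```text
t: 12.45
eef_pos: [499.3, 118.9, 289.2]
wrist -140.1 177 -142.10609173791966
wrist -50.1 164 -50.124732806436214
wrist 39.9 207 40.102102986210554
wrist 129.9 235 128.15673857899213
side -140.1 22 -143.38338176228282
side -50.1 0 None
side 39.9 24 41.49389821313936
side 129.9 24 125.1420911401511
top -140.1 0 None
top -50.1 0 None
top 39.9 23 39.35669513479921
top 129.9 24 129.36196388688043
knob tool d [-31.94100547 144.62232247   6.67605167] [-0.1  0.1 -0.2] [ 0.33948689  0.4158026  -0.9087747   1.80873353  0.36578591  1.09730018
 -0.22353638]
```

View pics/click.png

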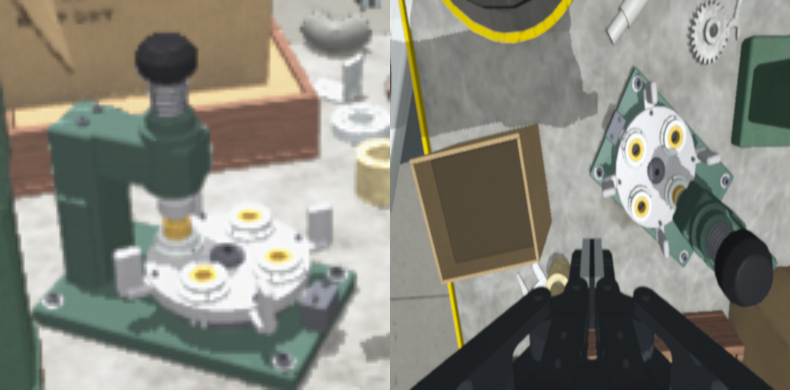

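The proud bush sits right under the ram foot (side crop (178,228)), and the tabs are at their click angles. Now the knob.

```bash

echo '[-0.0167, 0.08, 0, 0, 0, -0.0167, 0.08, 0, 0, 0, -0.0167, 0.08, 0, 0, 0, -0.0167, 0.08, 0.0033, 0, 0, -0.02, 0.08, 0.0067, 0, 0, -0.02, 0.082, 0.0067, 0, 0, 0, 0, 0, 0, 0, 0, 0, 0, 0, 0]' | python3 inch.py|head -5; cat > k.py <<'E'
from h import *
s=sensors.read_state();M=np.array(s["tool_rot"]);print("knob d",np.round(M.T@(np.array([642.,156.2,260])-s["eef_pos"]),1),np.round(s["wrist_force"],1),s["t"])
E
python3 k.py
```

```text
t: 13.27
eef_pos: [642.4, 156.8, 280.4]
tool_rot: [[-0.458, 0.889, -0.003], [0.889, 0.458, 0.0], [0.002, -0.002, -1.0]]
wrist_force: [0.3, 0.9, 0.0]
width: -0.1
knob d [-0.4 -0.6 20.4] [0.3 0.9 0. ] 13.2667
```

To row units: 6 mm / 300 = 0.02, 4 mm / 300 = 0.0133.

```bash

echo '[0, 0, 0.02, 0, 0, 0, 0, 0.02, 0, 0, 0, 0, 0.0133, 0, 0, 0, 0, 0.0133, 0, 0, 0, 0, 0.01, 0, 0, 0, 0, 0.01, 0, 0, 0, 0, 0.0067, 0, 0, 0, 0, 0.0067, 0, 0, 0, 0, 0, 0, 0]' | python3 inch.py|grep -E "pos|force"; echo '[0, 0, 0.0067, 0, 0, 0, 0, 0.0067, 0, 0, 0, 0, 0.0067, 0, 0, 0, 0, 0.0067, 0, 0, 0, 0, 0, 0, 0]' | python3 inch.py|grep -E "pos|force"
```

```text
eef_pos: [642.6, 155.9, 252.1]
wrist_force: [-2.7, -1.8, 3.6]
grasp_force: 2.1
eef_pos: [642.7, 156.1, 244.5]
wrist_force: [-2.2, -2.9, 5.2]
grasp_force: 2.7
```

To row units: 1.5 mm / 300 = 0.005.

```bash

for i in 1; do echo '[0, 0, 0.005, 0, 0, 0, 0, 0.005, 0, 0, 0, 0, 0, 0, 0]' | python3 inch.py|grep -E "pos|wrist_f"; echo '[0, 0, 0.005, 0, 0, 0, 0, 0.005, 0, 0, 0, 0, 0, 0, 0]' | python3 inch.py|grep -E "pos|wrist_f"; echo '[0, 0, 0.0033, 0, 0, 0, 0, 0.0033, 0, 0, 0, 0, 0, 0, 0]' | python3 inch.py|grep -E "pos|wrist_f"; done
```

```text
eef_pos: [642.8, 156.1, 241.7]
wrist_force: [-3.4, -2.2, 7.0]
eef_pos: [642.8, 156.0, 238.8]
wrist_force: [-2.6, -2.0, 7.7]
eef_pos: [642.9, 156.1, 238.0]
wrist_force: [-8.5, -5.8, 22.2]
```

To row units: 0.3 mm / 300 = 0.001.

```bash

echo '[0, 0, 0.001, 0, 0, 0, 0, 0, 0, 0, 0, 0, 0, 0, 0]' | python3 inch.py|grep -E "pos|wrist_f"; echo '[0, 0, -0.0067, 0, 0, 0, 0, -0.01, 0, 0, 0, 0, -0.0133, 0, 0, 0, 0, -0.0167, 0, 0, 0, 0, -0.02, 0, 0, 0, 0, -0.0267, 0, 0, 0, 0, -0.04, 0, 0, 0, 0, -0.04, 0, 0]' | python3 inch.py|grep -E "pos|wrist_f"; echo '[0, -0.1, -0.0167, 0, 0, 0, -0.1267, 0, 0, 0, 0, -0.1333, 0, 0, 0, 0, -0.1333, 0, 0, 0, 0, -0.1333, 0, 0, 0, 0, 0, 0, 0, 0]' | python3 inch.py|grep -E "pos|wrist_f"
python3 - <<'E'
from h import *
C={n:pts(n) for n in("wrist","side","top")}
z=C["top"][1];m=(np.hypot(z[...,0]-642,z[...,1]-156)<17)&(z[...,2]>200);print("knob z",np.median(z[m],0),m.sum())
save("end",np.hstack([cv2.resize(C["side"][0][150:280,235:365],(390,390),interpolation=2),cv2.resize(C["wrist"][0],(400,390))]))
E
```

```text
eef_pos: [642.9, 156.1, 237.9]
wrist_force: [-9.8, -4.9, 25.9]
eef_pos: [642.5, 156.2, 289.0]
wrist_force: [0.1, -0.3, -0.2]
eef_pos: [470.4, 66.8, 293.3]
wrist_force: [2.9, -0.2, 1.7]
knob z [641.25813633 156.52620485 245.53568497] 148
```

View pics/end.png

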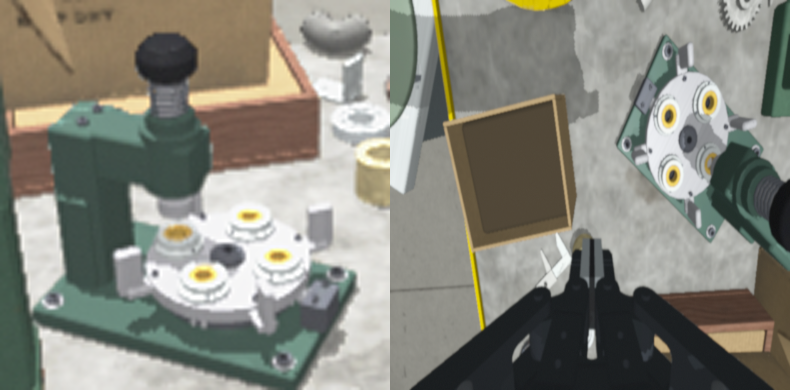

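The bush is flush under the ram (side crop (178,235)). The ram is back up with the knob at z = 245.5, the dial has stayed in its click, and the robot is touching nothing.

```bash
echo '[0, 0, 0, 0, 0, 0, 0, 0, 0, 0]' | python3 inch.py | head -1; python3 -c "
from plant import manip, cam, sensors
print(manip.sign_off())"
```

```text
t: 16.92
the job is handed in; nothing more can be done
None
```

The job is done and handed in at about 17 s of robot time: the proud bush clicked in under the ram, was pressed flush with about 26 N at the stop, and the ram came back up.

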